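# Fold up a stock tray and stack cuvette cases in it

## Robot

A 7-joint arm with a two-finger parallel gripper is mounted at the origin on the work surface. World frame = base frame: x ahead of the robot, y to its left, z up, the work surface at z = 0. Lengths are in m, angles in rad, forces in N, time in s.
With the tool pointing down it reaches from about 0.375 to 0.925 m from the base axis. Payload 3.1 kg.
Tool frame: the origin (TCP) lies at the very end of the fingers, on their centre line; the grasp point (between the pads) lies 19 mm behind it; z points along the fingers, y is the line along which they close (so a half turn about z gives the same grasp; the last joint's range is limited). The gripper opens to 85 mm and grips with 20 to 120 N. Pads are 22 mm wide; open, the fingers measure 114 mm over their backs; the gripper's body (76 mm by 85 mm) begins 54 mm behind the grasp point. The pads swing forward as they close: fully open they stand 13 mm farther back than shut.
Start: joints at [-1.404, 0.383, 0.044, 1.598, -0.018, 1.161, -0.05], TCP at [0.17, 0.627, 0.231] pointing down, gripper open.
Joint ranges: [-2.61, 2.61], [-0.41, 2.15], [-1.48, 1.57], [0, 2.5], [-1.57, 4.71], [0.05, 1.97], [-2.85, 2.85]. Speed limits (rad/s): [2.79, 2.79, 3.14, 3.14, 3.14, 3.14, 3.14].

## Interface

Orientations are given as a unit quaternion [x, y, z, w].
In Python, from cell import r gives the robot as it stands.
- The arm moves only by the tool drive_tool, never from a script. Its argument "steps" is a list that holds one entry, the list of rows, each a list of 6 numbers: the shift along the tool's x, y, z in cm, then the turn, a rotation vector about the tool's x, y, z in rad. In form: [[[tx, ty, tz, wx, wy, wz], ...]]. A call has 1 to 5 rows; each row is the pose to reach, as a shift and turn from the pose commanded when the call began, along the tool's axes at that moment; what a row does not reach only later rows make up. A row lasts 1/10 s, in which the tool goes at most 50 mm and 8.59 degrees, less where a joint would pass 70% of its speed; a pose out of reach is approached as far as the arm can. A call with a gripper value outside its range is refused whole. "gripper" is the finger opening in cm, from 0 to 8.54, set as the call begins (left out, the last holds). The fingers move at their own pace and stop on an object; "grip_force" is the grip in N (left out, the last holds). Time passes only in rows, so rows that repeat a pose let the fingers close. It gives the time, the measured TCP pose, the force, the opening and the grip force at its end, in the units of the state.
- r.sense(): the state, without advancing time (a new reading comes with each control period).
- r.snapshot(name): name is "scene" or "top"; returns a dict with "pixels" (420x560x3 uint8, red, green, blue), "fx", "fy", "cx", "cy" (pixels), "rvec" (rotation vector, rad) and "tvec" (3), from world to camera coordinates, as OpenCV has them. Camera axes: x right, y down, z forward; pixel columns grow to the right and rows downward; lengths in m; the calibration is good to about 2 mm. A picture is of the moment at which its call begins. There is no depth.
- r.job_done(): hands the job in; it is judged then, once.
The state is a dict: "time_s": time; "joints": joint angles; "qd": joint speeds; "joint_efforts": joint torques, N m; "eef_pos": TCP position; "tcp_rot": TCP orientation; "contact_force": force on the tool from outside, world axes, zero at the start; "ft_torque": the same for the moment, N m; "opening": opening from 0.0 (shut) to 1.0 (fully open); "grip_force": force on a finger pad.
Only numpy, scipy, OpenCV 4.12 (cv2) and the standard library are available. Lean on these libraries where they do the work, as an engineer would, in place of code of your own. Each camera call takes 0.05 s, during which the arm holds its last target. There are 200 camera calls.

## Task

Fold the two splayed long sides of the cardboard tray fully upright, then build up the column in it: set the tall white case squarely on the case already in the tray, and then the flat white case squarely on top, edges flush all round. Set the cases down gently without dropping them, leave the case already in the tray where it is, and do not disturb the spray bottle or the yellow tub.

Things in the scene. Friction and masses are not known exactly. Their poses are not given: they have to be found in the camera images.
- tray: open cardboard tray fixed to the bench: floor 200 (x axis) by 150 (y axis), 4 thick, with two end walls at x = -98 and +98 mm, 150 wide, 4 thick and standing 54 high. Its two long sides are hinged panels. A bench meter on a dark board (200 high at its stand) is fixed to the bench beyond the tray, at least 40 mm clear of it. Origin at the centre of its underside, z up.
- left_side (a joint): hinge angle of the tray's left side (a cardboard panel 190 long, 50 high, 4 thick, hinged along the tray floor's long edge at the tray's +y edge, y = +75 mm, z = 4 mm): 0 is splayed flat outward, 1.571 is upright, where it meets a stop. The stiff fold stays where it is left; at the start it leans outward at 0.7 to 1.1.
- right_side (a joint): hinge angle of the tray's right side (a cardboard panel 190 long, 50 high, 4 thick, hinged along the tray floor's long edge at the tray's -y edge, y = -75 mm, z = 4 mm): 0 is splayed flat outward, 1.571 is upright, where it meets a stop. The stiff fold stays where it is left; at the start it leans outward at 0.7 to 1.1.
- left_hinge (a point): middle of the left side's hinge line; its x axis runs along the hinge, its y axis from the hinge to the panel's free edge
- left_edge (a point): middle of the left side's free edge, 50 mm from the hinge line, midway through the panel's thickness
- right_hinge (a point): middle of the right side's hinge line; its x axis runs along the hinge, its y axis points from the free edge to the hinge
- right_edge (a point): middle of the right side's free edge, 50 mm from the hinge line, midway through the panel's thickness
- base_case: closed white plastic cuvette case with a thin grey lid seam and a blank grey panel on its lid, a smooth box 100 x 56 x 44 mm: 100 long (x axis), 56 wide (y axis), 44 high. Origin at the centre of its underside, z up. It stands loose on the tray's floor near the middle and is the foot of the column.
- tall_case: closed white plastic cuvette case with a thin grey lid seam and a blank grey panel on its lid, a smooth box 100 x 56 x 56 mm: 100 long (x axis), 56 wide (y axis), 56 high. Origin at the centre of its underside, z up. It stands on the bench to one side of the tray: the taller of the two cases outside it. Weighs 0.12 to 0.25 kg.
- flat_case: closed white plastic cuvette case with a thin grey lid seam and a blank grey panel on its lid, a smooth box 100 x 56 x 34 mm: 100 long (x axis), 56 wide (y axis), 34 high. Origin at the centre of its underside, z up. It stands on the bench to the other side of the tray: the lower of the two cases outside it. Weighs 0.08 to 0.17 kg.
- spray_bottle: bystander: clear spray bottle, 64 diameter, 214 high, yellow head; origin at the centre of its underside
- tub: bystander: open yellow plastic tub, 116 diameter at the rim, 100 high; origin at the centre of its underside
Not all that is in view belongs to the job. Leave any purple look-alike of the flat_case alone. What is shaped like the tall_case but blue is not meant.

How it is judged:
By the outcome, as a careful person would: the job done as asked, in the order asked, and still so for the second after the job is handed in, with the robot touching nothing.
It also fails if it takes over 72 s, if anything falls off the work surface, if the arm or the gripper's body presses on something with over 40 N, if the wrist force passes 120 N, or if a joint passes its speed limit or range.

## Working session

There is one attempt and no reset: what is moved stays moved. The work goes in short steps, Python scripts to look and compute and a tool call to move; the robot and the scene stay as the last step left them, time stands still between calls to the robot, and variables do not carry over. Pictures are saved under pics/ and viewed, at most 10 in all, crops included, and the job is handed in when it is done.

Besides the shell and the picture viewer there is one more tool, called after "Emit:" as name(argument=value, ...), one argument or row to a line, values as JSON. drive_tool: Moves the arm, as the interface text tells. Its arguments: {"type":"object","properties":{"steps":{"type":"array","items":{"type":"array","items":{"type":"array","items":{"type":"number"}}}},"gripper":{"type":"number"},"grip_force":{"type":"number"}},"required":["steps"]}

```bash
ls && mkdir -p pics && python3 - <<'E'
from cell import r
import cv2,json
s=r.sense();print({k:s[k] for k in('time_s','eef_pos','tcp_rot','opening','contact_force')})
for n in('scene','top'):
    d=r.snapshot(n);cv2.imwrite(f'pics/{n}0.png',cv2.resize(d['pixels'][:,:,::-1],(800,600),interpolation=cv2.INTER_CUBIC))
    print(n,d['fx'],d['fy'],d['cx'],d['cy'],d['rvec'],d['tvec'])
E
```

```text
pics
{'time_s': 0.0, 'eef_pos': array([0.169874  , 0.62641258, 0.22986101]), 'tcp_rot': array([ 1.31973326e-01,  9.91252361e-01, -1.33669390e-03, -1.03779916e-04]), 'opening': 1.002843594686811, 'contact_force': array([-0.05002463, -0.73400211, -0.10349991])}
scene 508.76108594321454 508.76108594321454 286.96050333833625 213.04698537966948 [ 1.85268425  1.85250183 -0.62000087] [ 0.00891408 -0.43684773  1.57545518]
top 465.554027236254 465.554027236254 277.53830305537775 210.52824654654563 [ 2.14476807 -2.19335103  0.09106747] [3.04834280e-04 5.86014315e-01 1.25753601e+00]
```

View pics/scene0.png

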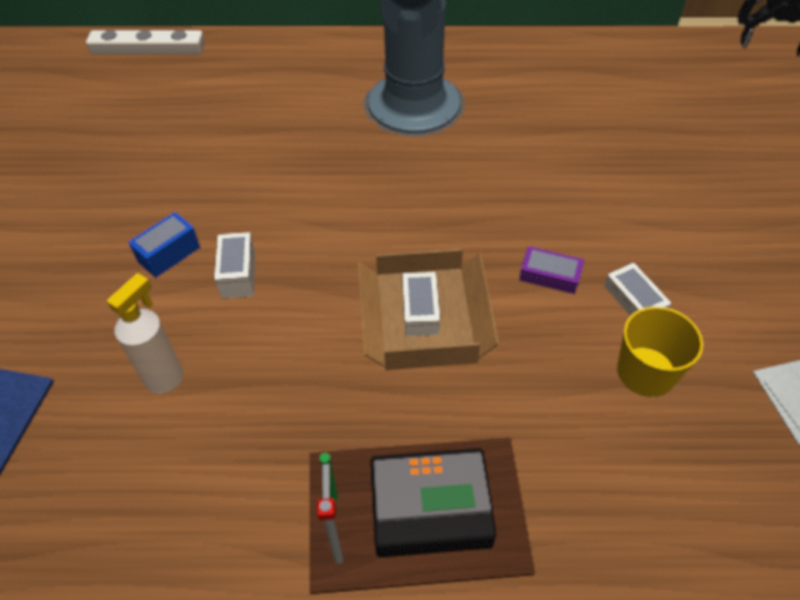

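View pics/top0.png

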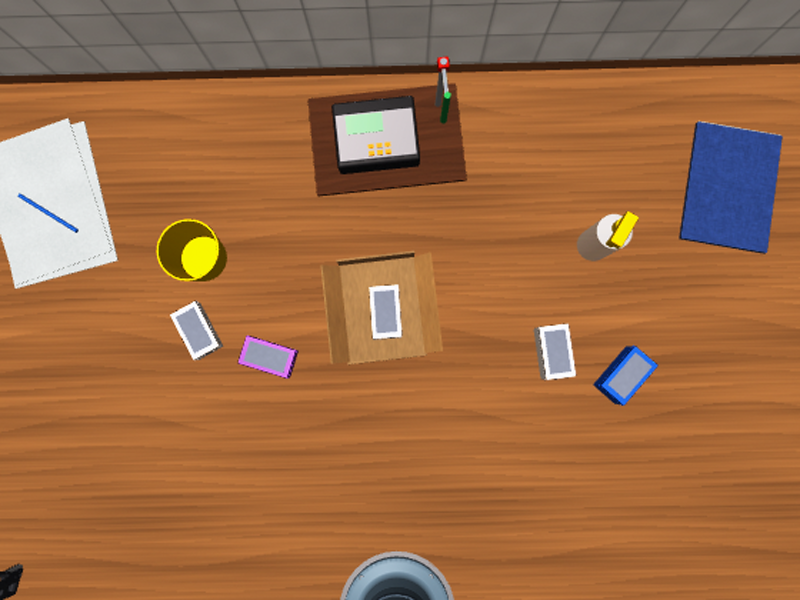

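Top view (800x600 px): there are two white cases, (556,351) and (195,330). Look-alikes are blue at (627,376) and purple at (267,357). The white one on the right (-y), with a tall visible side, fits tall_case; the white one on the left, by the tub at (190,250), fits flat_case. base_case is in the tray at (385,311). I'll confirm this in a crop while measuring the lid panels.

```bash
cat > h.py <<'E'
import numpy as np,cv2
from scipy.spatial.transform import Rotation as R
from cell import r
def back(d,uv,z):
    Rm=cv2.Rodrigues(np.array(d['rvec'],float))[0];t=np.array(d['tvec'],float).ravel()
    uv=np.atleast_2d(np.array(uv,float))
    k=np.c_[(uv[:,0]-d['cx'])/d['fx'],(uv[:,1]-d['cy'])/d['fy'],np.ones(len(uv))]@Rm
    c=-Rm.T@t
    return c+k*((z-c[2])/k[:,2])[:,None]
def panel(d,seed,z,rad=26):
    """grey lid panel nearest seed (native px): centroid & yaw of long axis at height z"""
    p=d['pixels'].astype(int);sat=p.max(2)-p.min(2);v=p.max(2)
    m=((sat<45)&(v<215)&(v>115)&(p[:,:,2]>=p[:,:,0]-4)).astype(np.uint8)
    yy,xx=np.mgrid[:420,:560];m[(np.hypot(xx-seed[0],yy-seed[1])>rad)]=0
    n,l,st,ce=cv2.connectedComponentsWithStats(m,connectivity=4)
    i=l[int(seed[1]),int(seed[0])]
    ys,xs=np.nonzero(l==i)
    w=back(d,np.c_[xs,ys],z)[:,:2];c=w.mean(0)
    e,V=np.linalg.eigh(np.cov((w-c).T));a=V[:,1];yaw=np.arctan2(a[1],a[0])
    return c.round(4),round(np.degrees((yaw+np.pi/2)%np.pi-np.pi/2),1),np.sqrt(12*e[::-1]).round(4),len(xs)
E
python3 - <<'E'
from h import *
k=.7
T=r.snapshot('top');S=r.snapshot('scene')
seeds={'base':((385,311),(421,295),.048),'tall':((557,351),(234,255),.056),'flat':((195,330),(641,287),.034)}
for n,(a,b,z) in seeds.items():
    for d,q in((T,a),(S,b)): print(n,*panel(d,(q[0]*k,q[1]*k),z))
def crop(d,cx,cy,w,h,s):
    x,y=int(cx-w/2),int(cy-h/2);return cv2.resize(d['pixels'][y:y+h,x:x+w,::-1],None,fx=s,fy=s,interpolation=cv2.INTER_CUBIC),(x,y)
a,o=crop(T,268,217,100,100,4);b,o2=crop(S,298,215,100,100,4)
c,o3=crop(T,389,246,66,50,4);e,o4=crop(T,136,231,66,50,4);f,o5=crop(S,164,184,66,50,4)
print(o,o2,o3,o4,o5)
row=np.hstack([c,e,f]);row=np.hstack([row,np.zeros((200,max(0,800-row.shape[1]),3),np.uint8)])[:,:800]
cv2.imwrite('pics/crop1.png',np.vstack([np.hstack([a,b]),row]))
E
```

```text
base [0.565  0.0097] 2.8 [0.0791 0.039 ] 419
base [0.5643 0.0084] 3.7 [0.0799 0.0401] 459
tall [ 0.482  -0.3111] 5.7 [0.0793 0.0394] 438
tall [ 0.481  -0.3129] 6.5 [0.0802 0.0398] 406
flat [0.5386 0.3783] 28.1 [0.0787 0.0388] 403
flat [0.5359 0.3771] 30.8 [0.0781 0.0406] 430
(218, 167) (248, 165) (356, 221) (103, 206) (131, 159)
```

View pics/crop1.png

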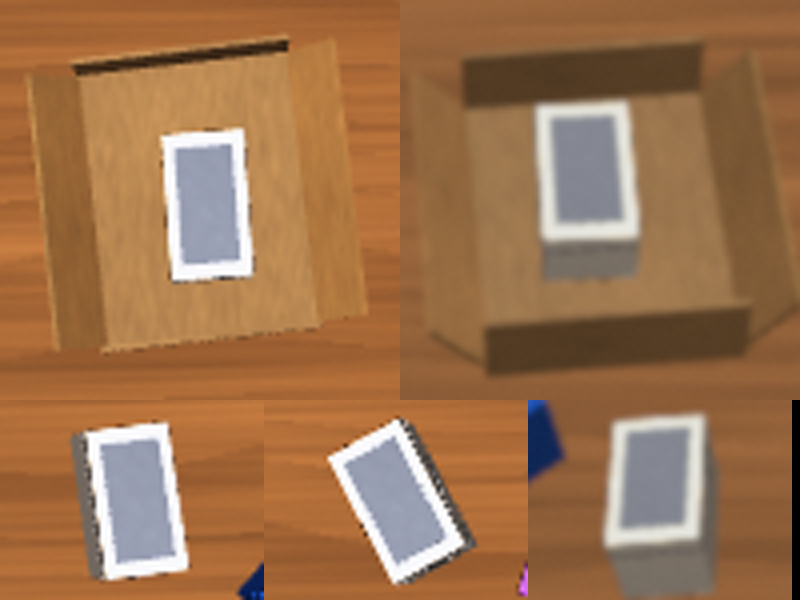

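Crops confirm: both white cases are the ones meant (lid panels back-project to 80x40 mm at the stated heights). The tray corners are in the left crop: far wall (75,65)-(288,40), near wall (103,352)-(318,325), free edges (28,75)-(56,350) and (333,40)-(367,315). Next I fit the tray pose and hinge angles.

```bash
cat >> h.py <<'E'
def go(x,y,z,yang):
    """rows shift to world target; yang=deg direction of tool y in world (mod 180), tool pointing down"""
    s=r.sense();Rc=R.from_quat(s['tcp_rot']);p=np.array(s['eef_pos'])
    best=None
    for a in (yang,yang+180):
        t=np.radians(a);ya=np.array([np.cos(t),np.sin(t),0]);za=np.array([0,0,-1.]);xa=np.cross(ya,za)
        w=(Rc.inv()*R.from_matrix(np.c_[xa,ya,za])).as_rotvec()
        if best is None or np.linalg.norm(w)<np.linalg.norm(best): best=w
    print((Rc.inv().apply(np.array([x,y,z])-p)*100).round(2),best.round(3),'rot deg',np.degrees(np.linalg.norm(best)).round(1))
def st():
    s=r.sense();Rc=R.from_quat(s['tcp_rot']).as_matrix()
    print('t',round(s['time_s'],2),np.array(s['eef_pos']).round(4),'ydir',np.degrees(np.arctan2(Rc[1,1],Rc[0,1])).round(1),'tilt',Rc[:2,2].round(4),'F',np.array(s['contact_force']).round(1),'open',round(s['opening'],3),'grip',round(s['grip_force'],1))
E
cat > tray.py <<'E'
from h import *
from scipy.optimize import least_squares
T=r.snapshot('top');S=r.snapshot('scene')
def pt(q,n):
    x,y,yaw,aL,aR=q
    sx,wh=n[1],n[0]
    L={'F':(96*sx[0],0,0)} 
def model(q,spec):
    x,y,yaw,aL,aR=q
    out=[]
    for k,sx in spec:
        if k=='W': px,py,pz=sx
        else:
            s=1 if k=='L' else -1;a=aL if k=='L' else aR
            px,py,pz=sx*.095,s*(.075+.05*np.cos(a)),.004+.05*np.sin(a)
        out.append((x+px*np.cos(yaw)-py*np.sin(yaw),y+px*np.sin(yaw)+py*np.cos(yaw),pz))
    return np.array(out,float)
top=[(('L',1),(28,75)),(('L',-1),(56,350)),(('R',1),(333,40)),(('R',-1),(367,315)),
 (('W',(-.1,.075,.054)),(103,352)),(('W',(-.1,-.075,.054)),(318,325)),(('W',(.096,.075,.004)),(80,75)),(('W',(.096,-.075,.004)),(290,52))]
sc=[(('R',1),(15,75)),(('R',-1),(28,330)),(('L',1),(350,53))]
def res(q):
    o=[]
    for d,l,off in((T,top,(218,167)),(S,sc,(248,165))):
        P=cv2.projectPoints(model(q,[a for a,_ in l]),np.array(d['rvec']),np.array(d['tvec']),np.array([[d['fx'],0,d['cx']],[0,d['fy'],d['cy']],[0,0,1.]]),None)[0][:,0]
        U=(np.array([b for _,b in l])+.5)/4-.5+np.array(off)
        o.append((P-U).ravel())
    return np.concatenate(o)
f=least_squares(res,[.57,.01,.08,.9,.9],loss='soft_l1')
print(f.x.round(4),np.degrees(f.x[2]).round(2));print(res(f.x).reshape(-1,2).round(1).tolist())
E
python3 tray.py; python3 - <<'E'
from h import *
st()
E
```

```text
[0.5723 0.0169 0.0841 0.9916 0.9152] 4.82
[[1.2, -0.7], [1.0, -0.1], [0.5, 0.1], [-0.3, 0.5], [-0.8, 0.2], [1.1, 1.0], [-0.4, 0.2], [-0.1, 0.3], [3.4, 64.5], [-3.4, -64.1], [12.0, 62.8]]
t 0.3 [0.17   0.627  0.2308] ydir 74.8 tilt [-0.0002 -0.0009] F [-0.6  0.6 -0.1] open 1.002 grip 0.0
```

```bash
sed -i "s/^sc=.*/sc=[(('R',-1),(15,75)),(('R',1),(28,330)),(('L',-1),(350,53))]/; /^def pt/,/^    L=/d" tray.py && python3 tray.py; python3 - <<'E'
from h import *
x,y,a=.572,.0165,np.radians(4.8)
u=np.array([-np.sin(a),np.cos(a)]);c=np.array([x,y])
for o in(.16,.09,-.16,-.09): print(o,(c+u*o).round(4))
go(*(c+u*.16),.15,94.8)
E
```

```text
[0.5728 0.016  0.0885 0.905  0.9439] 5.07
[[0.3, -0.4], [0.3, -0.0], [0.2, -0.2], [-0.2, 0.1], [-0.3, 0.1], [1.6, 0.6], [-0.2, 0.1], [0.0, -0.0], [-0.2, -0.3], [0.4, 0.8], [0.9, -0.3]]
0.16 [0.5586 0.1759]
0.09 [0.5645 0.1062]
-0.16 [ 0.5854 -0.1429]
-0.09 [ 0.5795 -0.0732]
[-49.31 -33.39   8.12] [-0.    -0.    -0.349] rot deg 20.0
```

Emit:
drive_tool(
  steps=[
    [[-3.3,-2.2,0,0,0,0],[-6.6,-4.4,0,0,0,0],[-9.9,-6.7,0,0,0,0],[-13.2,-8.9,0,0,0,0],[-16.5,-11.1,0,0,0,0]],
  ],
  gripper=0,
)

```text
time_s: 0.9
eef_pos: [0.3013, 0.4758, 0.2315]
tcp_rot: [0.132, 0.991, 0.0, 0.0]
contact_force: [1.6, 1.3, -0.1]
opening: 0.143
grip_force: 0.0
```

Emit:
drive_tool(
  steps=[
    [[-3.3,-2.2,0,0,0,0],[-6.6,-4.4,0,0,0,0],[-9.9,-6.7,0,0,0,0],[-13.2,-8.9,0,0,0,0],[-16.5,-11.1,0,0,0,0]],
  ],
)

```text
time_s: 1.4
eef_pos: [0.4315, 0.3255, 0.2316]
tcp_rot: [0.132, 0.991, 0.0, 0.0]
contact_force: [0.2, 1.4, 0.7]
opening: 0.001
grip_force: 0.0
```

Emit:
drive_tool(
  steps=[
    [[-3.3,-2.2,1,0,0,-0.12],[-6.6,-4.4,2,0,0,-0.24],[-9.9,-6.7,3,0,0,-0.35],[-13.2,-8.9,4,0,0,-0.35],[-16.3,-11.1,5,0,0,-0.35]],
  ],
)

```text
time_s: 1.9
eef_pos: [0.56, 0.1756, 0.1812]
tcp_rot: [-0.043, 0.999, 0.0, 0.0]
contact_force: [0.3, -0.4, 0.3]
opening: -0.001
grip_force: 0.0
```

```bash
python3 -c "
from h import *
st();go(.5586,.176,.028,95);go(.5586+.0062,.176-.071,.028,95)"
```

```text
t 1.9 [0.56   0.1756 0.1812] ydir 94.9 tilt [0.0009 0.0004] F [ 0.3 -0.4  0.3] open -0.001 grip 0.0
[ 0.15  0.05 15.32] [ 0.     0.001 -0.002] rot deg 0.1
[ 0.14 -7.08 15.32] [ 0.     0.001 -0.002] rot deg 0.1
```

Emit:
drive_tool(
  steps=[
    [[0.1,0,5,0,0,0],[0.1,0,10,0,0,0],[0.1,0,13.5,0,0,0],[0.1,0,15.2,0,0,0],[0.1,0,15.2,0,0,0]],
  ],
)

```text
time_s: 2.4
eef_pos: [0.5548, 0.176, 0.0259]
tcp_rot: [-0.043, 0.999, -0.001, -0.003]
contact_force: [-0.4, 0.1, 0.2]
opening: 0.002
grip_force: 0.0
```

Emit:
drive_tool(
  steps=[
    [[0,-1.2,0,0,0,0],[0,-2.4,0,0,0,0],[0,-3.6,0,0,0,0],[0,-4.8,0,0,0,0],[0,-5.8,0,0,0,0]],
  ],
)

```text
time_s: 2.9
eef_pos: [0.5641, 0.1187, 0.0308]
tcp_rot: [-0.042, 0.999, 0.001, 0.001]
contact_force: [0.2, 1.8, 1.9]
opening: -0.002
grip_force: 0.9
```

Emit:
drive_tool(
  steps=[
    [[0,-0.3,0,0,0,0],[0,-0.5,0,0,0,0],[0,-0.7,0,0,0,0],[0,-0.8,0,0,0,0],[0,-0.9,0,0,0,0]],
  ],
)

```text
time_s: 3.4
eef_pos: [0.5632, 0.1104, 0.0291]
tcp_rot: [-0.043, 0.999, -0.0, -0.0]
contact_force: [-0.4, 1.4, 1.4]
opening: -0.005
grip_force: 0.5
```

Emit:
drive_tool(
  steps=[
    [[0,-0.1,0,0,0,0],[0,-0.2,0,0,0,0],[0,-0.3,0,0,0,0],[0,-0.3,0,0,0,0]],
  ],
)

```text
time_s: 3.8
eef_pos: [0.5635, 0.1074, 0.0292]
tcp_rot: [-0.043, 0.999, 0.0, -0.0]
contact_force: [0.5, 1.9, 0.2]
opening: -0.002
grip_force: 0.8
```

Emit:
drive_tool(
  steps=[
    [[0,-0.1,0,0,0,0],[0,-0.2,0,0,0,0],[0,-0.2,0,0,0,0]],
  ],
)

```text
time_s: 4.1
eef_pos: [0.5635, 0.1073, 0.0292]
tcp_rot: [-0.043, 0.999, 0.001, -0.0]
contact_force: [-1.1, 4.5, 0.9]
opening: 0.001
grip_force: 2.4
```

Emit:
drive_tool(
  steps=[
    [[0,-0.1,0,0,0,0],[0,-0.2,0,0,0,0],[0,-0.3,0,0,0,0],[0,-0.3,0,0,0,0]],
  ],
)

```text
time_s: 4.5
eef_pos: [0.5635, 0.1072, 0.0292]
tcp_rot: [-0.044, 0.999, 0.003, -0.0]
contact_force: [-0.6, 9.1, -0.4]
opening: -0.002
grip_force: 4.3
```

Emit:
drive_tool(
  steps=[
    [[0,1.5,0,0,0,0],[0,3,-2,0,0,0],[0,3,-6,0,0,0],[0,3,-9,0,0,0],[0,0,-10,0,0,0]],
  ],
)

```text
time_s: 5.0
eef_pos: [0.5667, 0.1073, 0.1329]
tcp_rot: [-0.047, 0.999, 0.002, 0.003]
contact_force: [1.3, -0.1, -0.1]
opening: -0.001
grip_force: 0.0
```

Emit:
drive_tool(
  steps=[
    [[0,-4.5,0,0,0,0],[0,-9,0,0,0,0],[0,-13.5,0,0,0,0],[0,-18,0,0,0,0],[0,-22,0,0,0,0]],
  ],
)

```text
time_s: 5.5
eef_pos: [0.5821, -0.1214, 0.1293]
tcp_rot: [-0.041, 0.999, -0.001, -0.0]
contact_force: [0.5, -0.6, -0.6]
opening: -0.001
grip_force: 0.0
```

```bash
python3 -c "
from h import *
st();go(.587,-.143,.028,95);go(.5808,-.0717,.028,95)"
```

```text
t 5.5 [ 0.5821 -0.1214  0.1293] ydir 94.7 tilt [-0.0005 -0.0028] F [ 0.5 -0.6 -0.6] open -0.001 grip 0.0
[-0.31 -2.17 10.14] [-0.003 -0.001 -0.005] rot deg 0.3
[-0.28  4.99 10.12] [-0.003 -0.001 -0.005] rot deg 0.3
```

Emit:
drive_tool(
  steps=[
    [[-0.3,-2.2,0,0,0,0],[-0.3,-2.2,4.5,0,0,0],[-0.3,-2.2,8,0,0,0],[-0.3,-2.2,10,0,0,0],[-0.3,-2.2,10,0,0,0]],
  ],
)

```text
time_s: 6.0
eef_pos: [0.5836, -0.1393, 0.0254]
tcp_rot: [-0.042, 0.999, -0.0, -0.004]
contact_force: [-0.7, -0.0, 0.2]
opening: 0.003
grip_force: 0.0
```

Emit:
drive_tool(
  steps=[
    [[0,1.2,0,0,0,0],[0,2.4,0,0,0,0],[0,3.6,0,0,0,0],[0,4.7,0,0,0,0],[0,5.6,0,0,0,0]],
  ],
)

```text
time_s: 6.5
eef_pos: [0.5842, -0.082, 0.0307]
tcp_rot: [-0.043, 0.999, -0.0, 0.001]
contact_force: [0.6, -1.9, 1.5]
opening: 0.005
grip_force: 0.8
```

Emit:
drive_tool(
  steps=[
    [[0,0.3,0,0,0,0],[0,0.6,0,0,0,0],[0,0.8,0,0,0,0],[0,1.0,0,0,0,0],[0,1.1,0,0,0,0]],
  ],
)

```text
time_s: 7.0
eef_pos: [0.5819, -0.0732, 0.0291]
tcp_rot: [-0.042, 0.999, -0.001, -0.0]
contact_force: [-1.2, -4.8, 0.3]
opening: -0.001
grip_force: 1.7
```

Emit:
drive_tool(
  steps=[
    [[0,0.1,0,0,0,0],[0,0.2,0,0,0,0],[0,0.3,0,0,0,0],[0,0.3,0,0,0,0]],
  ],
)

```text
time_s: 7.4
eef_pos: [0.5819, -0.0731, 0.0292]
tcp_rot: [-0.041, 0.999, -0.002, 0.001]
contact_force: [1.8, -6.6, -1.2]
opening: 0.001
grip_force: 3.4
```

Emit:
drive_tool(
  steps=[
    [[0,-1.5,0,0,0,0],[0,-3,-2,0,0,0],[0,-4,-6,0,0,0],[0,-6,-9,0,0,0],[2,-10,-10,0,0,0]],
  ],
  gripper=8.5,
)

```text
time_s: 7.9
eef_pos: [0.5762, -0.1653, 0.133]
tcp_rot: [-0.047, 0.999, 0.002, 0.004]
contact_force: [0.5, -0.8, 0.0]
opening: 0.848
grip_force: 0.0
```

```bash
python3 - <<'E'
from h import *
import h
st();go(.4815,-.312,.12,96.1);go(.4815,-.312,.012,96.1)
T=r.snapshot('top');S=r.snapshot('scene')
print(panel(T,(385*.7,311*.7),.048),panel(S,(421*.7,295*.7),.048))
cv2.imwrite('pics/after.png',np.hstack([cv2.resize(d['pixels'][y:y+100,x:x+100,::-1],(400,400),interpolation=cv2.INTER_CUBIC) for d,x,y in((T,218,167),(S,248,165))]))
E
```

```text
t 7.9 [ 0.5762 -0.1653  0.133 ] ydir 95.4 tilt [0.0087 0.0038] F [ 0.5 -0.8  0. ] open 0.848 grip 0.0
[ 10.82 -13.71   1.17] [ 0.003  0.009 -0.012] rot deg 0.9
[ 10.92 -13.74  11.96] [ 0.003  0.009 -0.012] rot deg 0.9
(array([0.565 , 0.0095]), np.float64(3.0), array([0.079 , 0.0388]), 415) (array([0.5643, 0.0084]), np.float64(3.8), array([0.0799, 0.04  ]), 458)
```

View pics/after.png

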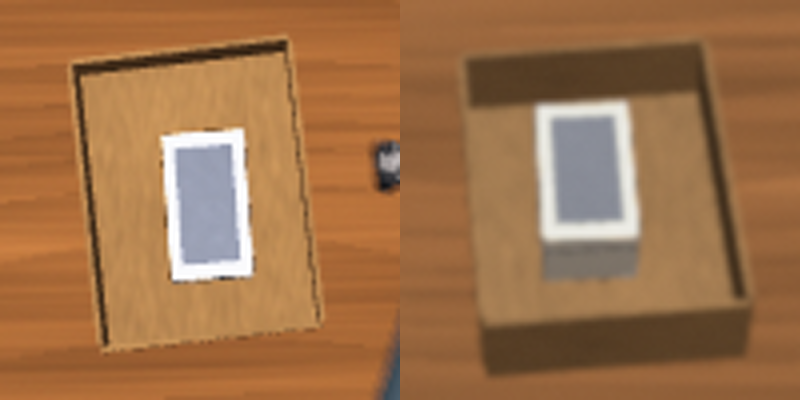

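The left crop shows both sides upright: left edge (72,65)-(103,350), right edge (290,40)-(322,322). The base case has not moved. Now the tall case.

Emit:
drive_tool(
  steps=[
    [[2.7,-3.4,0.2,0,0,0],[5.4,-6.9,0.4,0,0,0],[8.1,-10.3,0.8,0,0.009,-0.012],[10.3,-13,1.2,0,0.009,-0.012],[10.8,-13.7,1.2,0.003,0.009,-0.012]],
  ],
)

```text
time_s: 8.5
eef_pos: [0.4692, -0.32, 0.1163]
tcp_rot: [-0.044, 0.999, -0.002, -0.007]
contact_force: [0.1, -1.0, 0.0]
opening: 0.991
grip_force: 0.0
```

Emit:
drive_tool(
  steps=[
    [[0,0,0,0,0,0],[0,0,0,0,0,0]],
  ],
)

```text
time_s: 8.7
eef_pos: [0.4755, -0.314, 0.1169]
tcp_rot: [-0.049, 0.999, -0.001, -0.004]
contact_force: [-0.6, 0.7, -0.8]
opening: 0.996
grip_force: 0.0
```

```bash
python3 - <<'E'
from h import *
st();go(.4815,-.312,.012,96.1)
E
```

```text
t 8.7 [ 0.4755 -0.314   0.1169] ydir 95.7 tilt [-0.0085 -0.0017] F [-0.6  0.7 -0.8] open 0.996 grip 0.0
[-0.71  0.15 10.49] [-0.001 -0.009 -0.008] rot deg 0.7
```

Emit:
drive_tool(
  steps=[
    [[0,0,0,0,0,0],[0,0,0,0,0,0],[0,0,0,0,0,0]],
  ],
)

```text
time_s: 9.0
eef_pos: [0.4754, -0.3147, 0.1173]
tcp_rot: [-0.05, 0.999, -0.001, -0.004]
contact_force: [0.0, 0.3, 0.3]
opening: 0.996
grip_force: 0.0
```

```bash
python3 - <<'E'
from h import *
st();go(.4815,-.312,.012,96.1)
E
```

```text
t 9.0 [ 0.4754 -0.3147  0.1173] ydir 95.7 tilt [-0.0084 -0.0034] F [0.  0.3 0.3] open 0.996 grip 0.0
[-0.72  0.24 10.52] [-0.003 -0.009 -0.007] rot deg 0.6
```

Emit:
drive_tool(
  steps=[
    [[-0.7,0.2,1,-0.003,-0.009,-0.007],[-0.7,0.2,4.5,-0.003,-0.009,-0.007],[-0.7,0.2,7.5,-0.003,-0.009,-0.007],[-0.7,0.2,9.5,-0.003,-0.009,-0.007],[-0.7,0.2,10.5,-0.003,-0.009,-0.007]],
  ],
)

```text
time_s: 9.5
eef_pos: [0.479, -0.3121, 0.0093]
tcp_rot: [-0.053, 0.999, 0.001, -0.002]
contact_force: [0.6, -0.4, -0.0]
opening: 0.998
grip_force: 0.0
```

Emit:
drive_tool(
  steps=[
    [[0,0,0,0,0,0],[0,0,0,0,0,0],[0,0,0,0,0,0]],
  ],
)

```text
time_s: 9.8
eef_pos: [0.4816, -0.3145, 0.0135]
tcp_rot: [-0.052, 0.999, -0.001, 0.001]
contact_force: [0.6, -0.0, -0.3]
opening: 0.994
grip_force: 0.0
```

Emit:
drive_tool(
  steps=[
    [[0,0,0,0,0,0],[0,0,0,0,0,0],[0,0,0,0,0,0],[0,0,0,0,0,0],[0,0,0,0,0,0]],
  ],
  gripper=4,
  grip_force=35,
)

```text
time_s: 10.3
eef_pos: [0.4811, -0.3135, 0.0132]
tcp_rot: [-0.052, 0.999, 0.0, 0.001]
contact_force: [-2.0, 2.1, 6.0]
opening: 0.649
grip_force: 39.2
```

```bash
python3 - <<'E'
from h import *
st()
T=r.snapshot('top');S=r.snapshot('scene')
cv2.imwrite('pics/grip.png',np.hstack([cv2.resize(d['pixels'][y:y+100,x:x+100,::-1],(400,400),interpolation=cv2.INTER_CUBIC) for d,x,y in((T,340,195),(S,120,130))]))
E
```

```text
t 10.3 [ 0.4811 -0.3135  0.0132] ydir 96.0 tilt [0.0012 0.0007] F [-2.   2.1  6. ] open 0.649 grip 39.2
```

Emit:
drive_tool(
  steps=[
    [[0,0,-0.5,0,0,0],[0,0,-2.5,0,0,0],[0,0,-5.5,0,0,0],[0,0,-8.5,0,0,0],[0,0,-11,0,0,0]],
  ],
)

```text
time_s: 10.9
eef_pos: [0.4797, -0.314, 0.1231]
tcp_rot: [-0.052, 0.999, -0.0, -0.0]
contact_force: [0.9, -0.6, -2.4]
opening: 0.652
grip_force: 38.3
```

Emit:
drive_tool(
  steps=[
    [[0,0,-1,0,0,0],[0,0,-1,0,0,0]],
  ],
)

```text
time_s: 11.1
eef_pos: [0.481, -0.3144, 0.1333]
tcp_rot: [-0.052, 0.999, -0.001, 0.001]
contact_force: [0.7, 0.1, -3.2]
opening: 0.654
grip_force: 38.5
```

```bash
python3 - <<'E'
from h import *
st();go(.5642,.0095,.12,93.3)
E
```

```text
t 11.1 [ 0.481  -0.3144  0.1333] ydir 96.0 tilt [ 0.0026 -0.0013] F [ 0.7  0.1 -3.2] open 0.654 grip 38.5
[-11.64  31.36   1.31] [-0.001  0.002  0.046] rot deg 2.7
```

Emit:
drive_tool(
  steps=[
    [[-0.7,2,0,0,0,0],[-2,5.3,0,0,0,0],[-3.4,9,0,0,0,0],[-4.7,12.7,0,0,0,0],[-6.1,16.4,0,0,0,0]],
  ],
)

```text
time_s: 11.6
eef_pos: [0.5222, -0.1426, 0.1299]
tcp_rot: [-0.052, 0.999, 0.0, -0.002]
contact_force: [0.3, -0.5, -2.1]
opening: 0.653
grip_force: 38.4
```

Emit:
drive_tool(
  steps=[
    [[-1.3,3.6,0,0,0,0.01],[-2.6,7.2,0,0,0,0.02],[-4,10.8,0,0,0,0.03],[-5,13.6,0.6,0,0,0.04],[-5.5,15,1.3,0,0,0.046]],
  ],
)

```text
time_s: 12.1
eef_pos: [0.5623, 0.0151, 0.1171]
tcp_rot: [-0.032, 0.999, 0.001, -0.001]
contact_force: [0.6, 1.0, -3.4]
opening: 0.649
grip_force: 38.4
```

Emit:
drive_tool(
  steps=[
    [[0,0,0,0,0,0],[0,0,0,0,0,0],[0,0,0,0,0,0],[0,0,0,0,0,0]],
  ],
)

```text
time_s: 12.5
eef_pos: [0.5628, 0.0078, 0.1195]
tcp_rot: [-0.027, 1.0, -0.0, 0.0]
contact_force: [-1.0, 0.1, -1.8]
opening: 0.652
grip_force: 38.4
```

```bash
python3 - <<'E'
from h import *
st();go(.5642,.0095,.07,93.3)
E
```

```text
t 12.5 [0.5628 0.0078 0.1195] ydir 93.1 tilt [ 0.0002 -0.0009] F [-1.   0.1 -1.8] open 0.652 grip 38.4
[-0.15  0.17  4.95] [-0.001  0.    -0.003] rot deg 0.2
```

Emit:
drive_tool(
  steps=[
    [[-0.1,0.2,1.5,0,0,-0.003],[-0.1,0.2,3,0,0,-0.003],[-0.1,0.2,4.4,0,0,-0.003],[-0.1,0.2,5.3,0,0,-0.003],[-0.1,0.2,5.3,0,0,-0.003]],
  ],
)

```text
time_s: 13.0
eef_pos: [0.5617, 0.0126, 0.0636]
tcp_rot: [-0.031, 1.0, -0.0, -0.003]
contact_force: [-0.5, 0.0, -2.0]
opening: 0.657
grip_force: 38.4
```

Emit:
drive_tool(
  steps=[
    [[0,0,0,0,0,0],[0,0,0,0,0,0]],
  ],
)

```text
time_s: 13.2
eef_pos: [0.5646, 0.0126, 0.0667]
tcp_rot: [-0.031, 1.0, 0.0, 0.001]
contact_force: [0.0, -0.4, -1.4]
opening: 0.646
grip_force: 38.4
```

```bash
python3 - <<'E'
from h import *
st()
T=r.snapshot('top');S=r.snapshot('scene')
cv2.imwrite('pics/place1.png',np.hstack([cv2.resize(d['pixels'][y:y+h,x:x+50,::-1],(400,8*h),interpolation=cv2.INTER_CUBIC) for d,x,y,h in((T,245,185,70),(S,270,170,70))]))
E
```

```text
t 13.2 [0.5646 0.0126 0.0667] ydir 93.5 tilt [0.0013 0.0001] F [ 0.  -0.4 -1.4] open 0.646 grip 38.4
```

View pics/place1.png

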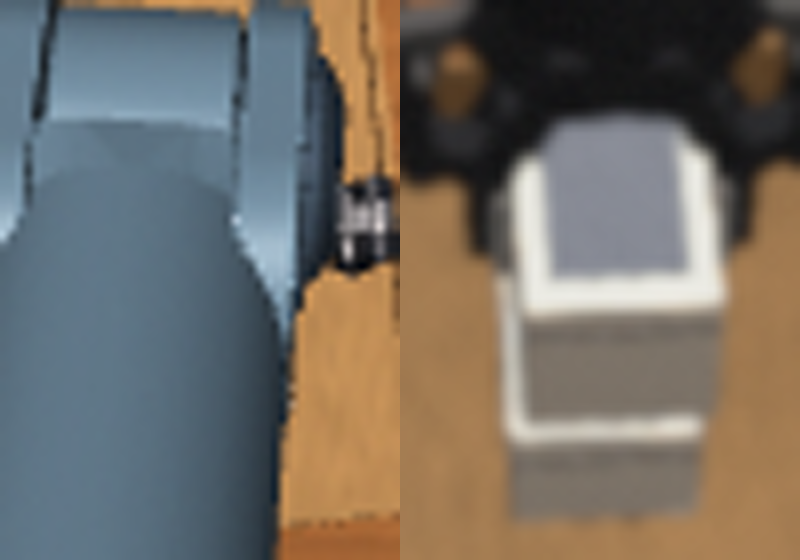

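The right crop shows the tall case about 10 crop px (about 3 mm) to the right (+y) of the base. Base front edge is (512,440)-(703,437); tall front edges are (522,310)-(728,303) top and (522,420)-(712,418) bottom.

```bash
python3 - <<'E'
from h import *
S=r.snapshot('scene')
f=lambda P,z:back(S,(np.array(P)-400*np.array([1,0])+.5)/8-.5+np.array([270,170]),z)[:,:2]
for n,P,z in(('base',[(512,440),(703,437)],.048),('tbot',[(522,420),(712,418)],.0535),('ttop',[(522,310),(728,303)],.1095)):
    q=f(P,z);print(n,q.round(4).tolist(),q.mean(0).round(4),np.degrees(np.arctan2(*(q[1]-q[0])))-90)
st();go(.5642,.0095,.0667,93.3)
E
```

```text
base [[0.6151, -0.0162], [0.6141, 0.0387]] [0.6146 0.0112] -91.04851380952861
tbot [[0.612, -0.0133], [0.6114, 0.0411]] [0.6117 0.0139] -90.68537922273336
ttop [[0.6152, -0.013], [0.6128, 0.0437]] [0.614  0.0154] -92.38545153998027
t 13.35 [0.5646 0.0127 0.067 ] ydir 93.5 tilt [0.0015 0.0003] F [-0.2  0.3 -1.2] open 0.648 grip 38.4
[ 0.06 -0.32  0.03] [0.    0.001 0.004] rot deg 0.2
```

Emit:
drive_tool(
  steps=[
    [[0,-0.15,0,0,0,0],[0,-0.32,0,0,0,0],[0,-0.32,0,0,0,0],[0,-0.32,0,0,0,0],[0,-0.32,0,0,0,0]],
  ],
)

```text
time_s: 13.85
eef_pos: [0.564, 0.0095, 0.0662]
tcp_rot: [-0.031, 1.0, 0.0, -0.0]
contact_force: [0.5, 0.2, -2.2]
opening: 0.652
grip_force: 38.4
```

```bash
python3 - <<'E'
from h import *
st();go(.5648,.0095,.0615,93.3)
S=r.snapshot('scene')
cv2.imwrite('pics/place2.png',cv2.resize(S['pixels'][190:240,270:320,::-1],(600,600),interpolation=cv2.INTER_CUBIC))
E
```

```text
t 13.85 [0.564  0.0095 0.0662] ydir 93.5 tilt [-0.0002  0.0001] F [ 0.5  0.2 -2.2] open 0.652 grip 38.4
[-0.08 -0.    0.47] [ 0.    -0.     0.004] rot deg 0.2
```

View pics/place2.png

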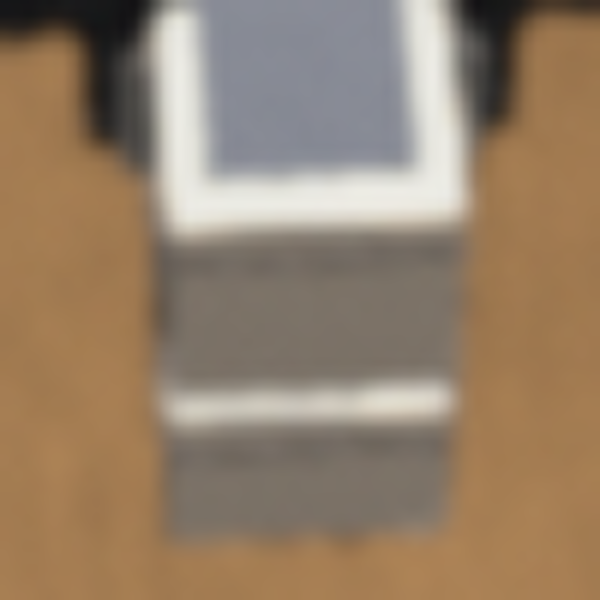

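Sides look in line: tall bottom corners are (165,400),(455,385) and base corners are (170,425),(450,413). I'll check the x offset by comparing front edges of the lid panels.

```bash
python3 - <<'E'
from h import *
S=r.snapshot('scene')
g=lambda P,s,o,z:back(S,(np.array(P)+.5)/s-.5+np.array(o),z)[:,:2]
for n,q in(('base panel',g([(158,222),(224,220)],4,(248,165),.048)),('tall panel',g([(212,168),(410,165)],12,(270,190),.109)),('base edge',g([(172,425),(450,413)],12,(270,190),.048)),('tall edge',g([(170,238),(465,225)],12,(270,190),.109)),('tall bot',g([(165,400),(455,385)],12,(270,190),.053))): print(n,q.round(4).tolist(),q.mean(0).round(4))
E
```

```text
base panel [[0.6025, -0.008], [0.6011, 0.0301]] [0.6018 0.0111]
tall panel [[0.6015, -0.0077], [0.6008, 0.0289]] [0.6012 0.0106]
base edge [[0.6162, -0.0155], [0.6135, 0.0378]] [0.6148 0.0112]
tall edge [[0.6177, -0.0154], [0.6148, 0.0387]] [0.6163 0.0117]
tall bot [[0.6139, -0.0168], [0.6105, 0.0386]] [0.6122 0.0109]
```

Emit:
drive_tool(
  steps=[
    [[-0.05,0,0.1,0,0,0.003],[-0.05,0,0.2,0,0,0.003],[-0.05,0,0.3,0,0,0.003],[-0.05,0,0.4,0,0,0.003],[-0.05,0,0.4,0,0,0.003]],
  ],
)

```text
time_s: 14.45
eef_pos: [0.5644, 0.0095, 0.062]
tcp_rot: [-0.029, 1.0, 0.0, -0.0]
contact_force: [0.2, 0.5, -2.6]
opening: 0.652
grip_force: 38.4
```

Emit:
drive_tool(
  steps=[
    [[0,0,0.05,0,0,0],[0,0,0.1,0,0,0],[0,0,0.1,0,0,0]],
  ],
)

```text
time_s: 14.75
eef_pos: [0.5647, 0.0095, 0.0613]
tcp_rot: [-0.029, 1.0, 0.0, 0.0]
contact_force: [-0.5, -0.2, -2.1]
opening: 0.65
grip_force: 38.5
```

Emit:
drive_tool(
  steps=[
    [[0,0,0.05,0,0,0],[0,0,0.1,0,0,0],[0,0,0.1,0,0,0]],
  ],
)

```text
time_s: 15.05
eef_pos: [0.5646, 0.0095, 0.0612]
tcp_rot: [-0.029, 1.0, 0.0, -0.0]
contact_force: [-3.4, -0.2, 5.3]
opening: 0.651
grip_force: 39.2
```

Emit:
drive_tool(
  steps=[
    [[0,0,0.05,0,0,0],[0,0,0.1,0,0,0],[0,0,0.1,0,0,0]],
  ],
)

```text
time_s: 15.35
eef_pos: [0.5646, 0.0095, 0.0612]
tcp_rot: [-0.029, 1.0, 0.001, -0.0]
contact_force: [-6.4, -0.6, 11.8]
opening: 0.65
grip_force: 39.9
```

Emit:
drive_tool(
  steps=[
    [[0,0,-0.1,0,0,0],[0,0,-0.17,0,0,0],[0,0,-0.17,0,0,0]],
  ],
  grip_force=20,
)

```text
time_s: 15.65
eef_pos: [0.5646, 0.0095, 0.0612]
tcp_rot: [-0.029, 1.0, 0.0, 0.0]
contact_force: [-2.5, 0.9, 3.9]
opening: 0.654
grip_force: 39.1
```

Emit:
drive_tool(
  steps=[
    [[0,0,0,0,0,0],[0,0,0,0,0,0],[0,0,0,0,0,0],[0,0,0,0,0,0]],
  ],
  gripper=8,
)

```text
time_s: 16.05
eef_pos: [0.5647, 0.0095, 0.0608]
tcp_rot: [-0.029, 1.0, -0.0, 0.0]
contact_force: [0.5, -0.1, -0.0]
opening: 0.939
grip_force: 0.0
```

Emit:
drive_tool(
  steps=[
    [[0,0,-1,0,0,0],[0,0,-3,0,0,0],[0,0,-7,0,0,0],[0,0,-11,0,0,0],[0,0,-14,0,0,0]],
  ],
)

```text
time_s: 16.55
eef_pos: [0.5657, 0.0092, 0.2043]
tcp_rot: [-0.029, 1.0, 0.0, 0.002]
contact_force: [1.2, 0.4, 0.5]
opening: 0.937
grip_force: 0.0
```

Emit:
drive_tool(
  steps=[
    [[0,4,0,0,0,0],[0,8,0,0,0,0],[0,12,0,0,0,0],[0,16,0,0,0,0],[0,20,0,0,0,0]],
  ],
  gripper=8.5,
)

```text
time_s: 17.05
eef_pos: [0.5529, 0.2106, 0.202]
tcp_rot: [-0.029, 1.0, 0.0, 0.001]
contact_force: [1.3, -0.1, 0.1]
opening: 0.995
grip_force: 0.0
```

Emit:
drive_tool(
  steps=[
    [[0,3,0,0,0,0],[0,6,0,0,0,0],[0,9,0,0,0,0],[0,9,0,0,0,0],[0,9,0,0,0,0]],
  ],
)

```text
time_s: 17.55
eef_pos: [0.5474, 0.2998, 0.2013]
tcp_rot: [-0.03, 1.0, -0.0, 0.0]
contact_force: [-0.1, -1.7, -0.3]
opening: 0.998
grip_force: 0.0
```

```bash
python3 - <<'E'
from h import *
st();go(.537,.3775,.12,119);go(.537,.3775,.008,119)
T=r.snapshot('top');S=r.snapshot('scene')
for s in ((268,217),(270,214)):print(panel(T,s,.104))
for s in ((295,190),(295,195)):print(panel(S,s,.104))
print(panel(S,(641*.7,287*.7),.034),panel(T,(195*.7,330*.7),.034))
cv2.imwrite('pics/tall.png',np.hstack([cv2.resize(d['pixels'][y:y+h,x:x+50,::-1],(400,8*h),interpolation=cv2.INTER_CUBIC) for d,x,y,h in((T,245,185,70),(S,270,170,70))]))
E
```

```text
t 17.55 [0.5474 0.2998 0.2013] ydir 93.5 tilt [ 0.0003 -0.0002] F [-0.1 -1.7 -0.3] open 0.998 grip 0.0
[0.57 7.82 8.13] [-0.     0.    -0.446] rot deg 25.5
[ 0.57  7.82 19.33] [-0.     0.    -0.446] rot deg 25.5
(array([0.5661, 0.0098]), np.float64(3.2), array([0.0783, 0.0384]), 445)
(array([0.5661, 0.0098]), np.float64(3.2), array([0.0783, 0.0384]), 445)
(array([0.5651, 0.0085]), np.float64(3.6), array([0.08  , 0.0401]), 482)
(array([0.5651, 0.0085]), np.float64(3.6), array([0.08  , 0.0401]), 482)
(array([0.5359, 0.3772]), np.float64(31.3), array([0.0782, 0.0403]), 428) (array([ 0.5962, -0.0172]), np.float64(88.6), array([1.5393, 1.1605]), 235004)
```

View pics/tall.png

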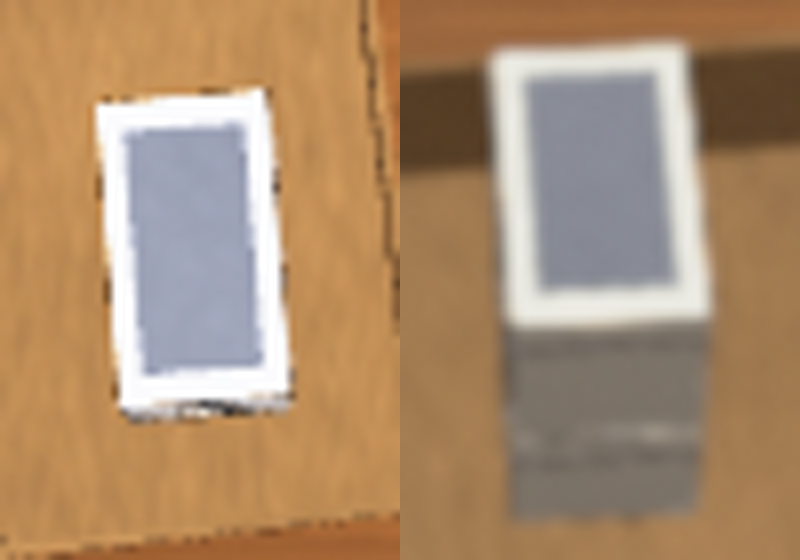

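```bash
python3 - <<'E'
from h import *
T=r.snapshot('top');S=r.snapshot('scene')
print(back(T,[(188*.7,250*.7)],.1),back(S,[(662*.7,341*.7)],.1))
t=back(S,[(662*.7,341*.7)],.1)[0][:2]
a=np.radians(29);d=t-[.537,.3775]
print('tub in case axes',d@[np.cos(a),np.sin(a)],d@[-np.sin(a),np.cos(a)])
E
```

```text
[[0.6816886 0.3683078 0.1      ]] [[0.68961309 0.36663099 0.1       ]]
tub in case axes 0.12820901348235594 -0.08349453833794769
```

Emit:
drive_tool(
  steps=[
    [[0.1,2,2,0,0,-0.09],[0.2,4,4,0,0,-0.2],[0.4,6,6,0,0,-0.3],[0.6,7.8,7.5,0,0,-0.4],[0.6,7.8,8,0,0,-0.446]],
  ],
)

```text
time_s: 18.25
eef_pos: [0.5346, 0.3786, 0.1187]
tcp_rot: [-0.252, 0.968, 0.001, -0.002]
contact_force: [0.1, 0.3, -0.8]
opening: 0.997
grip_force: 0.0
```

Emit:
drive_tool(
  steps=[
    [[0,0,0,0,0,0],[0,0,0,0,0,0],[0,0,0,0,0,0]],
  ],
)

```text
time_s: 18.55
eef_pos: [0.5385, 0.3753, 0.1219]
tcp_rot: [-0.248, 0.969, -0.0, 0.001]
contact_force: [-0.6, 0.6, 0.0]
opening: 0.998
grip_force: 0.0
```

```bash
python3 - <<'E'
from h import *
st();go(.537,.3775,.006,119.2)
E
```

```text
t 18.55 [0.5385 0.3753 0.1219] ydir 118.7 tilt [0.0016 0.0003] F [-0.6  0.6  0. ] open 0.998 grip 0.0
[ 0.05  0.28 11.59] [-0.001  0.002 -0.008] rot deg 0.5
```

Emit:
drive_tool(
  steps=[
    [[0,0.28,2,0,0,-0.008],[0,0.28,5.5,0,0,-0.008],[0,0.28,8.5,0,0,-0.008],[0,0.28,10.5,0,0,-0.008],[0,0.28,11.4,0,0,-0.008]],
  ],
)

```text
time_s: 19.05
eef_pos: [0.535, 0.3773, 0.0051]
tcp_rot: [-0.253, 0.968, -0.001, -0.001]
contact_force: [-1.2, -0.9, -0.8]
opening: 0.996
grip_force: 0.0
```

Emit:
drive_tool(
  steps=[
    [[0,0,0,0,0,0],[0,0,0,0,0,0],[0,0,0,0,0,0]],
  ],
)

```text
time_s: 19.35
eef_pos: [0.5374, 0.3799, 0.009]
tcp_rot: [-0.253, 0.967, 0.001, 0.002]
contact_force: [-0.1, 1.0, -0.1]
opening: 0.997
grip_force: 0.0
```

Emit:
drive_tool(
  steps=[
    [[0,0,0,0,0,0],[0,0,0,0,0,0],[0,0,0,0,0,0],[0,0,0,0,0,0],[0,0,0,0,0,0]],
  ],
  gripper=4,
  grip_force=30,
)

```text
time_s: 19.85
eef_pos: [0.5368, 0.3795, 0.0082]
tcp_rot: [-0.253, 0.967, 0.0, 0.001]
contact_force: [-0.5, -0.9, 5.7]
opening: 0.65
grip_force: 33.5
```

```bash
python3 - <<'E'
from h import *
st()
E
```

```text
t 19.85 [0.5368 0.3795 0.0082] ydir 119.3 tilt [0.0015 0.0012] F [-0.5 -0.9  5.7] open 0.65 grip 33.5
```

Emit:
drive_tool(
  steps=[
    [[0,0,-0.5,0,0,0],[0,0,-3,0,0,0],[0,0,-7,0,0,0],[0,0,-11,0,0,0],[0,0,-14.5,0,0,0]],
  ],
)

```text
time_s: 20.35
eef_pos: [0.5353, 0.3788, 0.1531]
tcp_rot: [-0.253, 0.967, -0.0, -0.0]
contact_force: [0.6, 0.9, -0.7]
opening: 0.654
grip_force: 32.8
```

Emit:
drive_tool(
  steps=[
    [[0,0,-1,0,0,0],[0,0,-1,0,0,0],[0,0,-1,0,0,0]],
  ],
)

```text
time_s: 20.65
eef_pos: [0.5344, 0.3781, 0.1598]
tcp_rot: [-0.253, 0.967, -0.001, -0.002]
contact_force: [-0.3, -0.9, -0.7]
opening: 0.651
grip_force: 32.8
```

```bash
python3 - <<'E'
from h import *
st();go(.5657,.0095,.165,93.4)
E
```

```text
t 20.65 [0.5344 0.3781 0.1598] ydir 119.4 tilt [-0.0031 -0.0022] F [-0.3 -0.9 -0.7] open 0.651 grip 32.8
[ 15.35 -33.66  -0.45] [-0.001 -0.004  0.453] rot deg 26.0
```

Emit:
drive_tool(
  steps=[
    [[0.9,-2,-0.2,0,0,0],[2.4,-5.2,-0.4,0,0,0],[4.1,-9,-0.5,0,0,0],[5.8,-12.8,-0.5,0,0,0],[7.5,-16.5,-0.5,0,0,0]],
  ],
)

```text
time_s: 21.15
eef_pos: [0.5499, 0.1937, 0.1648]
tcp_rot: [-0.253, 0.968, -0.001, -0.002]
contact_force: [0.6, -0.8, 0.3]
opening: 0.646
grip_force: 32.8
```

Emit:
drive_tool(
  steps=[
    [[1.7,-3.7,0,0,0,0.1],[3.4,-7.4,0,0,0,0.2],[5.1,-11,0,0,0,0.3],[6.5,-14.4,0,0,0,0.4],[7.5,-16.6,0,0,0,0.453]],
  ],
)

```text
time_s: 21.65
eef_pos: [0.5652, 0.0109, 0.1652]
tcp_rot: [-0.025, 1.0, -0.001, -0.002]
contact_force: [-0.1, -0.1, -1.5]
opening: 0.649
grip_force: 32.7
```

Emit:
drive_tool(
  steps=[
    [[0,0,0,0,0,0],[0,0,0,0,0,0],[0,0,0,0,0,0],[0,0,0,0,0,0]],
  ],
)

```text
time_s: 22.05
eef_pos: [0.567, 0.0193, 0.1665]
tcp_rot: [-0.032, 1.0, 0.0, -0.0]
contact_force: [-0.4, -0.2, -1.0]
opening: 0.649
grip_force: 32.8
```

```bash
python3 - <<'E'
from h import *
st();go(.5657,.0095,.119,93.4)
E
```

```text
t 22.05 [0.567  0.0193 0.1665] ydir 93.6 tilt [-0.0008  0.0009] F [-0.4 -0.2 -1. ] open 0.649 grip 32.8
[ 0.19 -0.97  4.75] [ 0.001 -0.001  0.004] rot deg 0.2
```

Emit:
drive_tool(
  steps=[
    [[0.1,-0.5,1.2,0,0,0.004],[0.15,-0.97,2.4,0,0,0.004],[0.15,-0.97,3.5,0,0,0.004],[0.15,-0.97,4.3,0,0,0.004],[0.15,-0.97,4.7,0,0,0.004]],
  ],
)

```text
time_s: 22.55
eef_pos: [0.5653, 0.0072, 0.1182]
tcp_rot: [-0.028, 1.0, -0.0, -0.001]
contact_force: [0.0, 0.3, -0.5]
opening: 0.654
grip_force: 32.8
```

Emit:
drive_tool(
  steps=[
    [[0,0,0,0,0,0],[0,0,0,0,0,0],[0,0,0,0,0,0],[0,0,0,0,0,0]],
  ],
)

```text
time_s: 22.95
eef_pos: [0.5669, 0.0073, 0.1205]
tcp_rot: [-0.028, 1.0, 0.0, 0.001]
contact_force: [-0.6, 0.5, -1.3]
opening: 0.647
grip_force: 32.8
```

```bash
python3 - <<'E'
from h import *
st();go(.5657,.0095,.1135,93.4)
S=r.snapshot('scene')
cv2.imwrite('pics/place3.png',cv2.resize(S['pixels'][175:240,265:325,::-1],None,fx=9,fy=9,interpolation=cv2.INTER_CUBIC))
E
```

```text
t 22.95 [0.5669 0.0073 0.1205] ydir 93.2 tilt [0.0012 0.0003] F [-0.6  0.5 -1.3] open 0.647 grip 32.8
[0.11 0.23 0.7 ] [ 0.     0.001 -0.004] rot deg 0.2
```

View pics/place3.png

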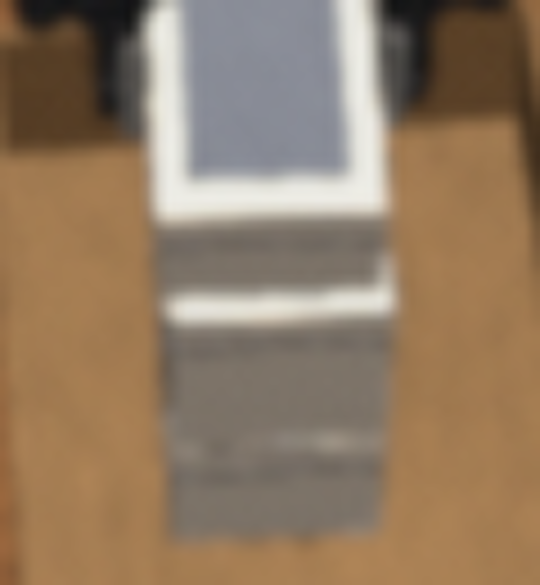

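The right sides show the flat case about 8 crop px to -y: flat front edge (155,220)-(385,213), tall front edge (165,322)-(395,315). This agrees with the 2.3 mm pose error. Checking x as well.

```bash
python3 - <<'E'
from h import *
S=r.snapshot('scene')
g=lambda P,s,o,z:back(S,(np.array(P)+.5)/s-.5+np.array(o),z)[:,:2].mean(0).round(4)
print('panel tall',g([(140,290),(278,285)],8,(270,170),.104),'flat',g([(190,178),(348,173)],9,(265,175),.1463))
print('edge tall',g([(165,322),(395,315)],9,(265,175),.104),'flat',g([(155,220),(385,213)],9,(265,175),.1463))
E
```

```text
panel tall [0.6031 0.0111] flat [0.6047 0.008 ]
edge tall [0.6155 0.011 ] flat [0.6172 0.0081]
```

Emit:
drive_tool(
  steps=[
    [[0.05,0.1,0.1,0,0,-0.004],[0.1,0.23,0.2,0,0,-0.004],[0.1,0.23,0.3,0,0,-0.004],[0.1,0.23,0.3,0,0,-0.004],[0.1,0.23,0.3,0,0,-0.004]],
  ],
)

```text
time_s: 23.55
eef_pos: [0.5652, 0.0094, 0.1168]
tcp_rot: [-0.03, 1.0, 0.0, -0.0]
contact_force: [0.1, -0.0, -1.6]
opening: 0.65
grip_force: 32.8
```

```bash
python3 - <<'E'
from h import *
st();go(.5657,.0095,.1122,93.4)
E
```

```text
t 23.55 [0.5652 0.0094 0.1168] ydir 93.4 tilt [-0.0002  0.    ] F [ 0.1 -0.  -1.6] open 0.65 grip 32.8
[-0.05  0.01  0.46] [ 0. -0. -0.] rot deg 0.0
```

Emit:
drive_tool(
  steps=[
    [[0,0.05,0.1,0,0,0],[0,0.05,0.2,0,0,0],[0,0.05,0.3,0,0,0],[0,0.05,0.38,0,0,0],[0,0.05,0.38,0,0,0]],
  ],
)

```text
time_s: 24.05
eef_pos: [0.5651, 0.0099, 0.1129]
tcp_rot: [-0.03, 1.0, 0.0, -0.0]
contact_force: [1.2, 0.1, -0.7]
opening: 0.652
grip_force: 32.8
```

Emit:
drive_tool(
  steps=[
    [[0,0,0.05,0,0,0],[0,0,0.1,0,0,0],[0,0,0.1,0,0,0]],
  ],
)

```text
time_s: 24.35
eef_pos: [0.5653, 0.0099, 0.1122]
tcp_rot: [-0.03, 1.0, 0.0, -0.0]
contact_force: [-0.2, -0.6, -0.1]
opening: 0.649
grip_force: 32.9
```

Emit:
drive_tool(
  steps=[
    [[0,0,0.05,0,0,0],[0,0,0.08,0,0,0],[0,0,0.08,0,0,0]],
  ],
)

```text
time_s: 24.65
eef_pos: [0.5653, 0.0099, 0.1122]
tcp_rot: [-0.03, 1.0, 0.0, -0.0]
contact_force: [-2.8, -0.1, 4.9]
opening: 0.646
grip_force: 33.5
```

Contact made at the expected height. I'll unload, release and retreat.

Emit:
drive_tool(
  steps=[
    [[0,0,-0.05,0,0,0],[0,0,-0.08,0,0,0],[0,0,-0.08,0,0,0]],
  ],
  grip_force=20,
)

```text
time_s: 24.95
eef_pos: [0.5653, 0.0099, 0.1122]
tcp_rot: [-0.03, 1.0, 0.0, 0.0]
contact_force: [-1.0, 0.3, 2.2]
opening: 0.65
grip_force: 33.1
```

Emit:
drive_tool(
  steps=[
    [[0,0,0,0,0,0],[0,0,0,0,0,0],[0,0,0,0,0,0],[0,0,0,0,0,0]],
  ],
  gripper=8,
)

```text
time_s: 25.35
eef_pos: [0.5653, 0.0099, 0.112]
tcp_rot: [-0.03, 1.0, 0.0, -0.0]
contact_force: [0.3, -0.3, 0.4]
opening: 0.938
grip_force: 0.0
```

Emit:
drive_tool(
  steps=[
    [[0,0,-1,0,0,0],[0,0,-3,0,0,0],[0,0,-7,0,0,0],[0,0,-10,0,0,0],[0,0,-12,0,0,0]],
  ],
)

```text
time_s: 25.85
eef_pos: [0.5668, 0.0097, 0.2359]
tcp_rot: [-0.029, 1.0, 0.0, 0.002]
contact_force: [0.0, -0.2, 0.1]
opening: 0.938
grip_force: 0.0
```

Emit:
drive_tool(
  steps=[
    [[0,4,0,0,0,0],[0,8,0,0,0,0],[0,12,0,0,0,0],[0,16,0,0,0,0],[0,20,0,0,0,0]],
  ],
)

```text
time_s: 26.35
eef_pos: [0.5534, 0.211, 0.2332]
tcp_rot: [-0.029, 1.0, 0.0, 0.001]
contact_force: [-0.3, 0.0, 1.1]
opening: 0.938
grip_force: 0.0
```

Emit:
drive_tool(
  steps=[
    [[0,3,0,0,0,0],[0,6,0,0,0,0],[0,9,0,0,0,0],[0,9,0,0,0,0],[0,9,0,0,0,0]],
  ],
)

```text
time_s: 26.85
eef_pos: [0.5477, 0.3002, 0.2326]
tcp_rot: [-0.031, 1.0, -0.0, 0.0]
contact_force: [0.1, -1.1, 0.0]
opening: 0.937
grip_force: 0.0
```

```bash
python3 - <<'E'
from h import *
st()
T=r.snapshot('top');S=r.snapshot('scene')
print(panel(T,(269,215),.138),panel(S,(294,185),.138))
cv2.imwrite('pics/final.png',np.hstack([cv2.resize(d['pixels'][y:y+h,x:x+w,::-1],(400,400*h//w),interpolation=cv2.INTER_CUBIC) for d,x,y,w,h in((T,215,155,110,110),(S,255,140,80,80))]))
E
```

```text
t 26.85 [0.5477 0.3002 0.2326] ydir 93.5 tilt [ 0.0003 -0.0002] F [ 0.1 -1.1  0. ] open 0.937 grip 0.0
(array([0.5663, 0.0102]), np.float64(1.6), array([0.0787, 0.0385]), 473) (array([0.5652, 0.0091]), np.float64(2.6), array([0.0804, 0.0399]), 505)
```

View pics/final.png

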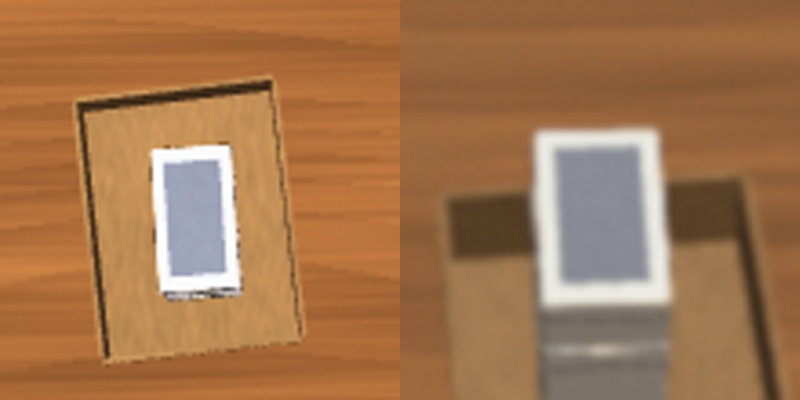

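The final crop shows both sides upright and the column flush: the flat lid is centred within about 1 mm of the tall case and about 1° off in yaw. Handing in.

```bash
python3 -c "
from cell import r
print(r.job_done())"
```

```text
the job is handed in; nothing more can be done
None
```

I folded both tray sides upright, stacked the tall then the flat case on the base (centres within about 1 mm, flat case about 1° off in yaw), and handed the job in at about 27 s; the base case did not move while the sides were folded, and I did not re-measure the bottle or tub.

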